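# Clip a travel spacer onto a damper shaft and push the bump stop home

## Task

Take the aluminium C-shaped clip standing on the bench, press it mouth-down over the bare shaft of the motorcycle damper, on the free length between the rubber bump stop and the end eye, until it snaps on and its bore sits right down on the shaft. Then slide it along the shaft so that it pushes the bump stop fully home against the damper body, hold it there with a firm push of about 15 N for about a second, and let go, leaving the clip snapped on, square to the shaft and flush against the bump stop. Never push on the damper with more than 30 N in any direction, and leave the other things on the bench where they are.

Things in the scene. Friction and masses are not known exactly. Their poses are not given: they have to be found in the camera images.
- clip: Loose open C-shaped clip, aluminium, about 130 g: 24 thick along x (its bore axis), 40 wide along y, 44 tall along z; same from either end. Origin: centre of its underside. It starts standing on its two legs, mouth down. Its outer sides (y = +-20) are flat: grip there. The slot is 16 wide, its flat roof 31 above the underside. From 14 down to 0 the mouth flares from 16 to 28 wide.
- clip_bore (a point): Point on the clip's centre line 24 above its underside: where the shaft's axis lies when the clip is right down on the shaft (roof on the shaft). Axes as the clip's. Snapped on, the clip drags along the shaft with about 3 to 7 N, more if it is also borne down on.
- clip_pins (a point): Point on the clip's centre line, 19 above its underside, midway between two sprung steel pins (6 diameter, along x) that stick 3 into the slot from each side, leaving 10 between them. The shaft spreads them as it enters: a push of 4 to 12 N, highest with the shaft axis 12 to 17 above the underside, gone once it passes 19; then they draw the clip down onto the shaft and hold it.
- shock: Motorcycle damper without spring, fixed level on a base plate (340 x 70 x 8). Origin on the bench top (z = 0) below the shaft's axis, in the plane of the body's end face; x along the shaft away from the body. Grey body 55 in diameter, x = 0 to -125; steel shaft 14 in diameter, axis 75 up, bare from 0 to 125 but for the bump stop; end eye 36 in diameter, x = 127 to 163.
- shaft_root (a point): Point on the shaft's axis in the damper body's end face, 75 above the bench; axes as the damper's: x along the shaft away from the body, z up.
- bump_stop: Black rubber sleeve on the shaft, 34 in diameter, 26 long. Origin on the shaft's axis at its end nearest the damper body; x along the shaft away from the body, so its outer face is at x = +26. It slides stiffly (about 3 N) and stays where it is left. It starts 15 to 35 short of home; home is its inner end on the damper body's end face (origin at shaft_root).
- spacer: Bystander: closed aluminium ring, 44 diameter, 30 tall, standing on the bench; origin at the centre of its underside.
- socket: Bystander: steel socket, 34 diameter, 42 tall, standing upright; origin at the centre of its underside.
- oil: Bystander: grey oil bottle, 72 diameter, 190 tall; origin at the centre of its underside.
- spanner: Bystander: steel spanner, 190 long, lying flat along its x; origin at its middle, on the underside.
Mind the look-alikes: they are no part of the job. Leave any turquoise or yellow look-alike of the clip alone.

How it is judged (in metres and radians):
On the way, in this order (a step that is already met when the one before it is completed fails the run):
1. the clip is snapped right down onto the shaft, outside the bump stop: bore within 2.5 mm of the shaft's axis, square to it within 0.1 rad (y of clip_bore in the frame of shaft_root between -0.0025 and 0.0025 m and z of clip_bore in the frame of shaft_root between -0.0025 and 0.0025 m and angle between the x axis of clip and the x axis of shaft_root, either way round below 0.1 rad and x of clip_bore in the frame of bump_stop above 0.036 m and x of clip_bore in the frame of shaft_root below 0.118 m), for 0.2 s.
2. the clip pushes the bump stop home against the damper body with more than 5 N for 0.4 s (y of clip_bore in the frame of shaft_root between -0.0025 and 0.0025 m and z of clip_bore in the frame of shaft_root between -0.0025 and 0.0025 m and angle between the x axis of clip and the x axis of shaft_root, either way round below 0.1 rad and x of bump_stop in the frame of shaft_root below 0.0015 m and contact force between clip and bump_stop above 5 N), for 0.4 s.
At the end, for the whole second after the job is handed in: The clip is on the shaft, its bore within 2.5 mm of the shaft's axis and square to it within 0.1 rad; the bump stop is within 1.5 mm of home and the clip's face within 2.5 mm of the bump stop's; the clip is at rest and released (y of clip_bore in the frame of shaft_root between -0.0025 and 0.0025 m and z of clip_bore in the frame of shaft_root between -0.0025 and 0.0025 m and angle between the x axis of clip and the x axis of shaft_root, either way round below 0.1 rad and x of bump_stop in the frame of shaft_root below 0.0015 m and x of clip_bore in the frame of bump_stop between 0.036 and 0.0405 m and linear speed of clip below 0.01 m/s and contact force between the fingers and clip below 0.1 N); the robot touches nothing.
It fails at once if the clip is pushed against the bump stop with more than 30 N (contact force between clip and bump_stop above 30 N).
It fails at once if the clip bears on the damper with more than 48 N, all its contacts added up (the pins' own pinch and the guiding side loads make up to about 18 N of it, so a push of 30 N is the limit) (contact force between clip and shock above 48 N).
It fails at once if the robot itself loads the damper with more than 30 N (contact force between any of the arm, the fingers and shock above 30 N).
It fails at once if a bystander is moved by more than 20 mm (distance of any of spacer, socket, oil, spanner from where it was at the start of the episode above 0.02 m).
It also fails if it takes over 64 s, if anything falls off the work surface, if the arm or the gripper's body presses on something with over 40 N, if the wrist force passes 120 N, or if a joint passes its speed limit or range.

## Robot

A 6-joint arm with a two-finger parallel gripper is mounted at the origin on the work surface. World frame = base frame: x ahead of the robot, y to its left, z up, the work surface at z = 0. Lengths are in m, angles in degrees, forces in N, time in s.
With the tool pointing down it reaches from about 0.4 to 0.825 m from the base axis. Payload 7 kg.
Tool frame: the origin (TCP) lies midway between the tips of the shut fingers; the grasp point (between the pads) lies ctrl.tcp_to_grasp behind it (ctrl.tcp_to_grasp is the distance from the TCP to the grasp point, in m); z points along the fingers, y is the line along which they close (so a half turn about z gives the same grasp; the last joint's range is limited). The gripper opens to 88 mm and grips with 3 to 60 N. Pads are 19 mm wide; open, the fingers measure 130 mm over their backs; the gripper's body (78 mm by 193 mm) begins 47 mm behind the grasp point.
Start: joints at [-47.607, 20.546, 0.682, 0, -70.136, -16.507], TCP at [0.295, -0.607, 0.197] pointing down, gripper open.
Joint ranges: [-176.03, 176.03], [-82.01, 121.73], [-58.28, 71.71], [-173.87, 95.51], [-174.79, -0.11], [-173.66, 173.66]. Speed limits (degrees/s): [136.94, 136.94, 172.46, 180, 180, 180].

## Interface

Orientations are given as [roll, pitch, yaw] about the fixed x, y, z axes, in that order (R = Rz(yaw) Ry(pitch) Rx(roll)).
In Python, from plant import ctrl, imaging, close_job gives the robot as it stands.
- The arm moves only by the shell command python3 -m crank 'ROWS'. ROWS is JSON, a list of rows, each a list of 3 entries, a list of its own where there are three numbers: the shift along the world's x, y, z in m, then the turn, a rotation vector about the world's x, y, z in degrees, then the opening, from -1 (shut) to 1 (fully open), so that 0 is half open. A call has 1 to 12 rows; each row shifts and turns the commanded pose from where the row before left it; what a row does not reach is not made up. A row lasts 1/10 s, in which the tool goes at most 50 mm and 8.59 degrees, less where a joint would pass 70% of its speed; a pose out of reach is approached as far as the arm can. A call is refused whole if a number of a shift passes 0.05 or a number of a turn 8.59, either way. A call with a gripper value outside its range is refused whole. The fingers move at their own pace and stop on an object; the grip force is fixed at half the most. Time passes only in rows, so rows that do not move let the fingers close. It gives the time, the measured TCP pose, the force, the opening and the grip force at its end, in the units of the state.
- ctrl.get_obs(): the state, without advancing time (a new reading comes with each control period).
- imaging.snapshot(name): name is "scene" or "top" or "wrist"; returns (picture, depth): 384x512x3 uint8, blue, green, red; 384x512 float32, m along the optical axis (not along the pixel's ray), 0 where there is no reading.
- imaging.camera_model(name): a dict with "mtx" (3x3 intrinsics, pixels), "R" (3x3) and "t" (3): a world point X has camera coordinates R X + t. Camera axes: x right, y down, z forward; pixel columns grow to the right and rows downward; lengths in m; the calibration is good to about 2 mm. A picture is of the moment at which its call begins: read the wrist's pose just before it. camera_model takes no time and is no camera call; for the wrist camera it gives the pose at the moment of the call.
- close_job(): hands the job in; it is judged then, once.
The state is a dict: "clock": time; "joint_pos": joint angles; "qvel": joint speeds; "tau": joint torques, N m; "tool_pos": TCP position; "orientation": TCP orientation; "force": force on the tool from outside, world axes, zero at the start; "moment": the same for the moment, N m; "opening": finger opening in m; "gripper_force": force on a finger pad.
Only numpy, scipy, OpenCV 4.12 (cv2) and the standard library are available. Lean on these libraries where they do the work, as an engineer would, in place of code of your own. Each camera call takes 0.05 s, during which the arm holds its last target. There are 200 camera calls.

## Working session

There is one attempt and no reset: what is moved stays moved. The work goes in short steps, Python scripts to look and compute and a shell command to move; the robot and the scene stay as the last step left them, time stands still between calls to the robot, and variables do not carry over. Pictures are saved under pics/ and viewed, at most 10 in all, crops included, and the job is handed in when it is done.

```bash
ls; mkdir -p pics
cat > h.py <<'E'
import numpy as np, cv2
from plant import ctrl, imaging
def snap(n):
    m=imaging.camera_model(n); im,d=imaging.snapshot(n); return im,d,m
def unproj(u,v,z,m):
    K=np.array(m["mtx"]);R=np.array(m["R"]);t=np.array(m["t"])
    c=np.linalg.inv(K)@np.array([u,v,1.0])*z
    return R.T@(c-t)
def ray_plane(u,v,h,m):
    K=np.array(m["mtx"]);R=np.array(m["R"]);t=np.array(m["t"])
    o=-R.T@t; d=R.T@np.linalg.inv(K)@np.array([u,v,1.0]); return o+d*(h-o[2])/d[2]
def cloud(d,m):
    K=np.array(m["mtx"]);R=np.array(m["R"]);t=np.array(m["t"])
    v,u=np.mgrid[:d.shape[0],:d.shape[1]]
    c=np.stack([u,v,np.ones_like(u)],-1)@np.linalg.inv(K).T*d[...,None]
    return (c-t)@R
E
python3 - <<'E'
from h import *
for n in("scene","top"):
    im,d,m=snap(n); cv2.imwrite(f"pics/{n}0.png",im); np.savez(f"{n}0.npz",im=im,d=d,**{k:np.array(m[k]) for k in("mtx","R","t")})
    print(n,-np.array(m["R"]).T@m["t"])
s=ctrl.get_obs(); print(s, ctrl.tcp_to_grasp)
E
```

```text
pics
scene [ 1.12272918 -0.55044912  0.80410712]
top [ 0.50637325 -0.01907392  1.12711186]
{'clock': 0.1, 'joint_pos': array([-4.76058180e+01,  2.05862868e+01,  6.39033489e-01, -1.67495212e-02,
       -7.01352537e+01, -1.65060177e+01]), 'qvel': array([-0.00221776,  0.0187236 ,  0.02573108,  0.12749343,  0.03110503,
        0.03705747]), 'tau': array([-4.90133272e-03, -5.84163022e+01,  2.93750149e+01,  7.01568961e+00,
        1.01316691e-02, -5.97570829e-05]), 'tool_pos': array([ 0.29446634, -0.60685503,  0.19603137]), 'orientation': array([ 1.79916419e+02, -8.34595136e-03, -1.54117532e+02]), 'force': array([0.66897167, 0.25414897, 0.08209154]), 'moment': array([-0.00735905, -0.06721297,  0.00733325]), 'gripper_force': 0.0, 'opening': 0.087662384842573} 0.0188
```

View pics/scene0.png

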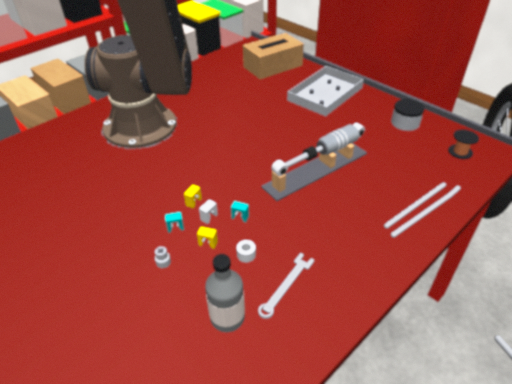

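View pics/top0.png

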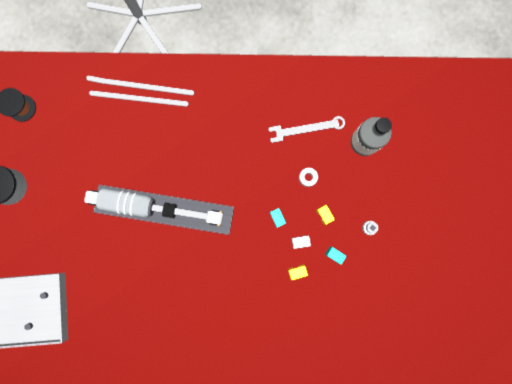

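The scene shows the damper (scene 315,155; top 165,208). There are five C-clips: silver at scene (208,211) / top (301,242), yellow at top (326,214) and (298,272), turquoise at top (278,218) and (337,256). The silver one fits "aluminium", so I'll confirm it in a crop and measure.

Run:
```python
from h import *
T=np.load("top0.npz");S=np.load("scene0.npz")
c1=cv2.resize(T["im"][195:295,250:360],None,fx=4,fy=4,interpolation=cv2.INTER_CUBIC)
c2=cv2.resize(S["im"][180:260,155:255],(400,400),interpolation=cv2.INTER_CUBIC)
cv2.imwrite("pics/crop1.png",np.hstack([c1[:400,:400],c2]))
P=cloud(T["d"],T);im=T["im"].astype(int)
hsv=cv2.cvtColor(T["im"],cv2.COLOR_BGR2HSV)
def comp(mask,lo,hi):
    mk=mask.astype(np.uint8); n,l,st,ce=cv2.connectedComponentsWithStats(mk)
    for i in range(1,n):
        if st[i,4]>20 and lo[0]<ce[i][0]<hi[0] and lo[1]<ce[i][1]<hi[1]:
            q=P[l==i]; r=cv2.minAreaRect(np.argwhere(l==i)[:,::-1].astype(np.float32))
            print(ce[i],st[i,4],r,"z med/max",np.median(q[:,2]),q[:,2].max(),"mean",q[:,:2].mean(0))
comp(hsv[...,1]<90,(265,190),(345,290))
# by height
z=P[...,2]
print("height>0.03:");comp((z>0.025)&(z<0.06),(250,100),(400,300))
print("bump stop dark"); comp((hsv[...,2]<60)&(z>0.06),(90,180),(240,240))
# shaft line & body
for nm,lo,hi in(("body",95,150),("shaft",178,206)):
    sel=[]
    for u in range(lo,hi,3):
        col=z[150:250,u]; k=np.argmax(col); zz=np.where(col>col.max()-0.006)[0]
        w=P[150+zz,u]; sel.append(w.mean(0)); print(nm,u,len(zz),w.mean(0).round(4),col.max().round(4))
```

```text
[300.85858586 241.73737374] 198 ((300.872802734375, 241.6733856201172), (11.024147033691406, 17.9427490234375), 81.25383758544922) z med/max 0.042642413755148864 0.0502016057321187 mean [ 0.47724904 -0.10731977]
height>0.03:
[358.71028037 145.62616822] 107 ((360.50885009765625, 144.37869262695312), (29.172082901000977, 13.278801918029785), 49.184913635253906) z med/max 0.04334300424541517 0.0597277117355043 mean [ 0.7088919 -0.2430008]
[308.48924731 176.10752688] 186 ((308.5, 176.0), (16.0, 17.0), 90.0) z med/max 0.02883060726700163 0.03421097953519124 mean [ 0.63496531 -0.12483288]
[325.52777778 213.83333333] 180 ((325.576904296875, 213.88462829589844), (16.99275779724121, 10.542952537536621), 60.2551155090332) z med/max 0.042681033655500286 0.049151544161255695 mean [ 0.54417761 -0.16470553]
[277.7283237  216.86127168] 173 ((277.7637023925781, 216.880126953125), (16.800399780273438, 10.09679126739502), 65.55604553222656) z med/max 0.042602582870347475 0.0477249214326444 mean [ 0.53496357 -0.05160316]
[371.57798165 227.06422018] 109 ((371.6800231933594, 227.260009765625), (11.400001
[... 1535 characters left out ...]
91  1.1271] 1.1271
body 134 13 [0.5589 0.2749 0.0987] 0.1011
body 137 10 [0.5578 0.2677 0.0998] 0.1034
body 140 14 [0.5561 0.2616 0.0972] 0.0998
body 143 2 [ 0.5064 -0.0191  1.1271] 1.1271
body 146 10 [0.5583 0.2481 0.0971] 0.1004
body 149 13 [0.5549 0.2425 0.0917] 0.094
shaft 178 6 [0.5444 0.1784 0.0799] 0.0826
shaft 181 1 [ 0.5064 -0.0191  1.1271] 1.1271
shaft 184 6 [0.5424 0.1649 0.0782] 0.0807
shaft 187 1 [ 0.5064 -0.0191  1.1271] 1.1271
shaft 190 6 [0.5403 0.1508 0.0792] 0.0824
shaft 193 1 [ 0.5064 -0.0191  1.1271] 1.1271
shaft 196 6 [0.5383 0.137  0.0791] 0.0816
shaft 199 5 [0.5355 0.13   0.0791] 0.0824
shaft 202 6 [0.5363 0.1232 0.079 ] 0.0809
shaft 205 6 [0.5341 0.116  0.0803] 0.0841
```

View pics/crop1.png

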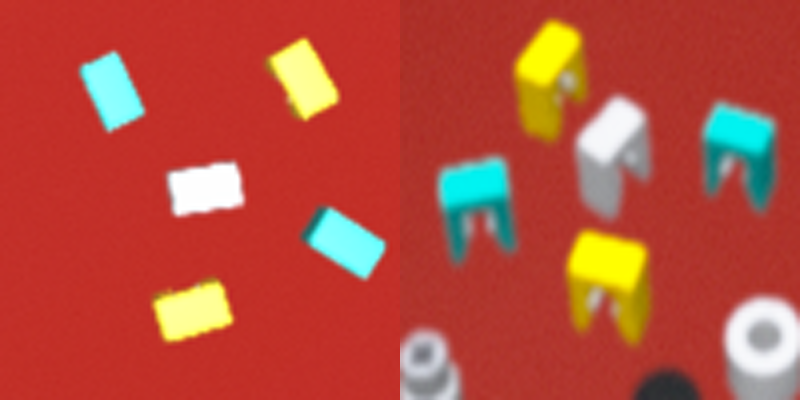

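Crop (left = top view, right = scene): the uncoloured silver clip sits in the middle at (206,188) left / (612,150) right, standing mouth down. The other four are yellow or turquoise, so silver it is. I'll move above it with a −17° turn, so the closing line goes from 116° to 99°, and look with the wrist camera.

```bash
python3 -m crank '[[[0.0167,0.0455,0.0],[0,0,-1.55],1],[[0.0167,0.0455,0.0],[0,0,-1.55],1],[[0.0167,0.0455,0.0],[0,0,-1.55],1],[[0.0167,0.0455,0.0],[0,0,-1.55],1],[[0.0167,0.0455,0.0],[0,0,-1.55],1],[[0.0167,0.0455,0.0],[0,0,-1.55],1],[[0.0167,0.0455,0.0],[0,0,-1.55],1],[[0.0167,0.0455,0.0],[0,0,-1.55],1],[[0.0167,0.0455,0.0],[0,0,-1.55],1],[[0.0167,0.0455,0.0],[0,0,-1.55],1],[[0.0165,0.045,0.0],[0,0,-1.5],1],[[0,0,0],[0,0,0],1]]'
python3 -m crank '[[[0,0,0],[0,0,0],1],[[0,0,0],[0,0,0],1]]'
python3 - <<'E'
from h import *
s=ctrl.get_obs();print(s["tool_pos"],s["orientation"],s["joint_pos"])
im,d,m=snap("wrist");cv2.imwrite("pics/w1.png",im);np.savez("w1.npz",im=im,d=d,**{k:np.array(m[k]) for k in("mtx","R","t")})
print(-np.array(m["R"]).T@m["t"],np.array(m["R"])[2])
E
```

```text
clock: 1.3
tool_pos: [0.4797, -0.103, 0.1968]
orientation: [180.0, 0.0, -170.9]
force: [-0.7, -0.4, 0.2]
opening: 0.0879
gripper_force: 0.0
clock: 1.5
tool_pos: [0.4777, -0.1076, 0.1966]
orientation: [180.0, -0.0, -171.1]
force: [-0.9, -0.9, 0.3]
opening: 0.0879
gripper_force: 0.0
[ 0.47772121 -0.10764747  0.19661204] [ 1.79997273e+02 -3.84307317e-02 -1.71110905e+02] [ 1.03563512e+01  2.89595037e+00 -2.20141530e+01 -4.08979104e-03
 -6.51282450e+01 -9.14655355e+01]
[ 0.40428065 -0.11820081  0.38480153] [ 0.26858234  0.04136507 -0.96236815]
```

View pics/w1.png

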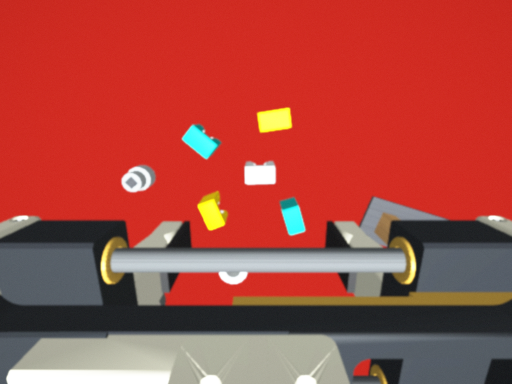

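The wrist view shows the silver clip at (260,173), between the fingers (150..375), with its neighbours clear. Next is its pose from the wrist image, cross-checked with the top view.

```bash
cat >> h.py <<'E'
def tri(obs):
    A=[];b=[]
    for u,v,m in obs:
        K=np.array(m["mtx"]);R=np.array(m["R"]);t=np.array(m["t"])
        o=-R.T@t;d=R.T@np.linalg.inv(K)@np.array([u,v,1.0]);d/=np.linalg.norm(d)
        Q=np.eye(3)-np.outer(d,d);A.append(Q);b.append(Q@o)
    return np.linalg.lstsq(np.vstack(A),np.hstack(b),rcond=None)[0]
E
python3 - <<'E'
from h import *
W=np.load("w1.npz");T=np.load("top0.npz")
hsv=cv2.cvtColor(W["im"],cv2.COLOR_BGR2HSV);P=cloud(W["d"],W)
mk=np.zeros(hsv.shape[:2],np.uint8);mk[150:200,235:290]=1
mk=((hsv[...,1]<90)&(mk>0)&(P[...,2]>0.038)&(P[...,2]<0.05)).astype(np.uint8)
n,l,st,ce=cv2.connectedComponentsWithStats(mk);i=1+np.argmax(st[1:,4]);q=P[l==i]
print(ce[i],st[i],q.mean(0),np.median(q[:,2]))
pts=np.argwhere(l==i)[:,::-1].astype(float)
w=np.array([ray_plane(u,v,0.0435,W)[:2] for u,v in pts])
print("wrist",cv2.minAreaRect((w*1000).astype(np.float32)))
ht=cv2.cvtColor(T["im"],cv2.COLOR_BGR2HSV);l2=np.zeros(ht.shape[:2],bool);l2[230:254,285:318]=1;l2&=ht[...,1]<90
p2=np.argwhere(l2)[:,::-1].astype(float);w2=np.array([ray_plane(u,v,0.0435,T)[:2] for u,v in p2]);print("top",cv2.minAreaRect((w2*1000).astype(np.float32)))
print("tri",tri([(*pts.mean(0),W),(*p2.mean(0),T)]))
E
```

```text
[259.32844037 173.89174312] [244 165  31  19 545] [ 0.47488817 -0.10544384  0.04358275] 0.04380724815357326
wrist ((475.17669677734375, -105.70540618896484), (24.15981101989746, 39.58905792236328), 8.894759178161621)
top ((477.5867919921875, -106.91836547851562), (25.771595001220703, 42.24153518676758), 9.741203308105469)
tri [ 0.47671129 -0.10630191  0.03736217]
```

Size (24 × 40 mm), height 0.0437 and yaw 8.9° all fit, and the tool yaw already matches. I'll descend to TCP z ≈ 0.009 and close.

```bash
python3 -m crank '[[[-0.0015,0.0015,-0.03],[0,0,0],1],[[0,0,-0.03],[0,0,0],1],[[0,0,-0.03],[0,0,0],1],[[0,0,-0.03],[0,0,0],1],[[0,0,-0.03],[0,0,0],1],[[0,0,-0.025],[0,0,0],1],[[0,0,-0.012],[0,0,0],1],[[0,0,0],[0,0,0],1],[[0,0,0],[0,0,0],1]]'
python3 -m crank '[[[0,0,0],[0,0,0],-1],[[0,0,0],[0,0,0],-1],[[0,0,0],[0,0,0],-1],[[0,0,0],[0,0,0],-1],[[0,0,0],[0,0,0],-1],[[0,0,0],[0,0,0],-1],[[0,0,0],[0,0,0],-1],[[0,0,0],[0,0,0],-1]]'
```

```text
clock: 2.45
tool_pos: [0.4766, -0.1067, 0.0101]
orientation: [-180.0, -0.0, -171.2]
force: [0.1, 0.4, 0.8]
opening: 0.0875
gripper_force: 0.0
clock: 3.25
tool_pos: [0.4767, -0.1057, 0.0099]
orientation: [180.0, 0.0, -171.1]
force: [-1.0, 0.8, 1.6]
opening: 0.0396
gripper_force: 29.9
```

Gripped at 39.6 mm. Next: lift, carry toward the damper with a +73° turn, and measure the damper from near and from the fixed views.

```bash
python3 -m crank '[[[0,0,0.01],[0,0,0],-1],[[0,0,0.03],[0,0,0],-1],[[0,0,0.045],[0,0,0],-1],[[0,0,0.045],[0,0,0],-1],[[0,0,0.045],[0,0,0],-1],[[0,0,0.035],[0,0,0],-1]]'
python3 -m crank '[[[0.004,0.015,0],[0,0,3.65],-1],[[0.007,0.03,0],[0,0,7.3],-1],[[0.007,0.03,0],[0,0,7.3],-1],[[0.007,0.03,0],[0,0,7.3],-1],[[0.007,0.03,0],[0,0,7.3],-1],[[0.007,0.03,0],[0,0,7.3],-1],[[0.007,0.03,0],[0,0,7.3],-1],[[0.007,0.03,0],[0,0,7.3],-1],[[0.007,0.03,0],[0,0,7.3],-1],[[0.007,0.03,0],[0,0,7.3],-1],[[0.003,0.015,0],[0,0,3.65],-1],[[0,0,0],[0,0,0],-1]]'
python3 -m crank '[[[0,0,0],[0,0,3.65],-1],[[0,0,0],[0,0,0],-1],[[0,0,0],[0,0,0],-1]]'
python3 - <<'E'
from h import *
s=ctrl.get_obs();print(s["tool_pos"],s["orientation"],s["joint_pos"],s["force"],s["opening"])
im,d,m=snap("wrist");cv2.imwrite("pics/w2.png",im);np.savez("w2.npz",im=im,d=d,**{k:np.array(m[k]) for k in("mtx","R","t")})
E
```

```text
clock: 3.85
tool_pos: [0.4767, -0.1059, 0.2235]
orientation: [-180.0, 0.2, -171.1]
force: [0.9, 0.6, -2.3]
opening: 0.0389
gripper_force: 30.0
clock: 5.05
tool_pos: [0.5466, 0.1959, 0.2197]
orientation: [180.0, -0.0, -97.9]
force: [0.0, -0.6, -2.1]
opening: 0.0392
gripper_force: 30.0
clock: 5.35
tool_pos: [0.5464, 0.1937, 0.2202]
orientation: [180.0, 0.0, -94.6]
force: [-0.4, -0.3, -1.9]
opening: 0.0393
gripper_force: 30.0
[0.54639595 0.19366081 0.22016438] [ 1.79995413e+02  4.31907796e-03 -9.46193749e+01] [ 3.88323250e+01  1.07916000e+01 -9.63953369e+00 -6.71241173e-03
 -6.95692260e+01 -4.34493565e+01] [-0.43705443 -0.31305894 -1.94594818] 0.03929041317004335
```

View pics/w2.png

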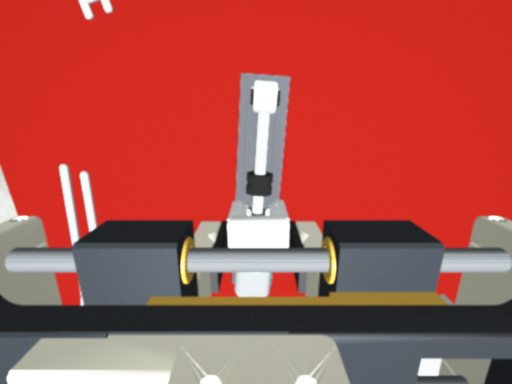

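The wrist view shows the clip in hand (258,225), the eye (265,95), the bare shaft between, and the bump stop (260,183). The yaw overshot by 3.65° because I added that last turn twice. I'll compute the shaft line and axial positions from both views.

```bash
cat > sh.py <<'E'
from h import *
def shaft(W,rows=None,cols=None,lo=0,hi=0,h=0.075):
    # bright band across the grey plate: edges by Otsu in window -> mid points -> plane h
    g=cv2.cvtColor(W["im"],cv2.COLOR_BGR2GRAY).astype(float);P=[]
    for k in (rows if rows is not None else cols):
        line=g[k,lo:hi] if rows is not None else g[lo:hi,k]
        a=(line.max()+np.percentile(line,25))/2;b=line>a
        i=np.argmax(line);s=i;e=i
        while s>0 and b[s-1]:s-=1
        while e<len(b)-1 and b[e+1]:e+=1
        if s==0 or e==len(b)-1: continue
        s2=s-(line[s]-a)/(line[s]-line[s-1]);e2=e+(line[e]-a)/(line[e]-line[e+1])
        c=lo+(s2+e2)/2
        A,B=[ray_plane(*((lo+x,k) if rows is not None else (k,lo+x)),h,W)[:2] for x in(s2,e2)]
        P.append([k,c,*((A+B)/2),np.linalg.norm(A-B)])
    P=np.array(P);vx,vy,x0,y0=cv2.fitLine(P[:,2:4].astype(np.float32),cv2.DIST_HUBER,0,1e-5,1e-5).ravel()
    if vy>0:vx,vy=-vx,-vy
    return P,np.array([x0,y0]),np.array([vx,vy])
E
python3 - <<'E'
from sh import *
W=np.load("w2.npz");T=np.load("top0.npz")
L={}
for n,a in(("W",shaft(W,rows=range(116,168,2),lo=246,hi=284)),("T",shaft(T,cols=range(180,206,2),lo=200,hi=226))):
    P,o,v=a;print(n,"width",np.median(P[:,4]),"yaw",np.degrees(np.arctan2(v[1],v[0])),"x at y=.14:",o[0]+v[0]/v[1]*(.14-o[1]),P[[0,-1]].round(4).tolist())
# profiles along the shaft line: body end, bump, eye from each view
for n,M,h in(("W",W,.09),("T",T,.09)):
    P,o,v=shaft(W,rows=range(116,168,2),lo=246,hi=284)
    K,R,t=M["mtx"],M["R"],M["t"];g=cv2.cvtColor(M["im"],cv2.COLOR_BGR2GRAY);out=[]
    for s in np.arange(0.08,0.25,.003):
        X=np.array([*(o+v/v[1]*(s-o[1])),h]);c=K@(R@X+t);u,w=(c[:2]/c[2]);
        val=cv2.getRectSubPix(g,(1,1),(float(u),float(w)))[0,0] if 0<u<511 and 0<w<383 else -1
        out.append((round(s,3),int(val)))
    print(n,out)
# triangulate bump stop centre
def dark(M,x0,x1,y0,y1):
    g=cv2.cvtColor(M["im"],cv2.COLOR_BGR2GRAY);mk=np.zeros(g.shape,np.uint8);mk[y0:y1,x0:x1]=(g[y0:y1,x0:x1]<45)
    n,l,st,ce=cv2.connectedComponentsWithStats(mk);i=1+np.argmax(st[1:,4]);print(st[i],ce[i]);return ce[i]
a=dark(W,240,282,165,200);b=dark(T,155,185,195,225);X=tri([(*a,W),(*b,T)]);print("bump",X)
E
```

```text
W width 0.014084575230397637 yaw -98.363884 x at y=.14: 0.5355235 [[116.0, 263.3841, 0.5327, 0.1203, 0.014], [166.0, 260.0393, 0.5415, 0.1811, 0.014]]
T width 0.01417978794623519 yaw -98.3428 x at y=.14: 0.5369048 [[180.0, 211.7, 0.5419, 0.1746, 0.0143], [204.0, 215.63, 0.5339, 0.119, 0.0139]]
W [(np.float64(0.08), 155), (np.float64(0.083), 230), (np.float64(0.086), 255), (np.float64(0.089), 255), (np.float64(0.092), 255), (np.float64(0.095), 255), (np.float64(0.098), 255), (np.float64(0.101), 255), (np.float64(0.104), 255), (np.float64(0.107), 255), (np.float64(0.11), 255), (np.float64(0.113), 253), (np.float64(0.116), 252), (np.float64(0.119), 252), (np.float64(0.122), 252), (np.float64(0.125), 252), (np.float64(0.128), 252), (np.float64(0.131), 252), (np.float64(0.134), 252), (np.float64(0.137), 252), (np.float64(0.14), 252), (np.float64(0.143), 252), (np.float64(0.146), 252), (np.float64(0.149), 252), (np.float64(0.152), 252), (np.float64(0.155), 252), (np.float64(0.158), 252), (np.float64(0.161), 252), (np.float64(0.164), 252), (np.float64(0.167), 252), (np.float64(0.17), 252), 
[... 1574 characters left out ...]
(np.float64(0.185), 179), (np.float64(0.188), 63), (np.float64(0.191), 50), (np.float64(0.194), 51), (np.float64(0.197), 50), (np.float64(0.2), 50), (np.float64(0.203), 49), (np.float64(0.206), 50), (np.float64(0.209), 54), (np.float64(0.212), 127), (np.float64(0.215), 232), (np.float64(0.218), 246), (np.float64(0.221), 246), (np.float64(0.224), 246), (np.float64(0.227), 246), (np.float64(0.23), 246), (np.float64(0.233), 246), (np.float64(0.236), 226), (np.float64(0.239), 117), (np.float64(0.242), 118), (np.float64(0.245), 150), (np.float64(0.248), 216)]
[249 172   5   4  12] [251.         173.41666667]
[172 205   4   3   7] [173.85714286 205.57142857]
bump [0.54819274 0.15959547 0.22309732]
```

Run:
```python
from sh import *
W=np.load("w2.npz");T=np.load("top0.npz")
tcp=np.array([0.5464,0.19366,0.22016]);yaw=np.radians(-94.62);ty=np.array([np.cos(yaw+np.pi/2),np.sin(yaw+np.pi/2)])
g=cv2.cvtColor(W["im"],cv2.COLOR_BGR2GRAY).astype(float)
# top face edges of clip, z=tcp-0.0099+0.044
for v in range(222,244,3):
    row=g[v,200:320];gr=np.abs(np.diff(cv2.GaussianBlur(row[None],(5,1),0)[0]))
    l=200+15+np.argmax(gr[15:45]);r=200+75+np.argmax(gr[75:105])
    A=ray_plane(l+.5,v,tcp[2]+.034,W)[:2];B=ray_plane(r+.5,v,tcp[2]+.034,W)[:2]
    print(v,l,r,"width",np.linalg.norm(A-B).round(4),"lat off of mid from tcp (tool y)",(((A+B)/2-tcp[:2])@ty).round(4))
def dark(M,x0,x1,y0,y1):
    g=cv2.cvtColor(M["im"],cv2.COLOR_BGR2GRAY);s=M["im"].max(2);mk=np.zeros(g.shape,np.uint8);mk[y0:y1,x0:x1]=(s[y0:y1,x0:x1]<72)
    n,l,st,ce=cv2.connectedComponentsWithStats(mk);i=1+np.argmax(st[1:,4]);print(st[i],ce[i]);return ce[i]
a=dark(W,240,282,165,200);b=dark(T,155,185,195,225);print("bump",tri([(*a,W),(*b,T)]))
```

```text
222 226 289 width 0.0394 lat off of mid from tcp (tool y) -0.001
225 226 289 width 0.0396 lat off of mid from tcp (tool y) -0.001
228 226 289 width 0.0397 lat off of mid from tcp (tool y) -0.001
231 226 289 width 0.0398 lat off of mid from tcp (tool y) -0.001
234 226 289 width 0.04 lat off of mid from tcp (tool y) -0.001
237 226 289 width 0.0401 lat off of mid from tcp (tool y) -0.001
240 226 289 width 0.0402 lat off of mid from tcp (tool y) -0.001
243 226 289 width 0.0404 lat off of mid from tcp (tool y) -0.001
[247 172  25  23 490] [258.86530612 183.8877551 ]
[163 203  14  15 154] [168.79220779 209.75974026]
bump [0.54325236 0.18394749 0.15593508]
```

The wrist reads the clip 1 mm low in x, and correcting for that both views agree on the shaft: x = 0.5367 at y = 0.14, yaw −98.35°, 14.1 mm wide at 0.075. The bump stop's outer face is at y ≈ 0.187 and the eye starts at ≈ 0.112, so I'll land at y = 0.148, x = 0.538. The wrist and top rays are nearly parallel there, so I'll check the height with the scene view, then hover.

```bash
python3 -m crank '[[[-0.0085,-0.0257,0],[0,0,-3.7],-1],[[0,-0.02,-0.01],[0,0,0],-1],[[0,0,-0.03],[0,0,0],-1],[[0,0,-0.03],[0,0,0],-1],[[0,0,-0.03],[0,0,0],-1],[[0,0,-0.01],[0,0,0],-1],[[0,0,0],[0,0,0],-1],[[0,0,0],[0,0,0],-1],[[0,0,0],[0,0,0],-1]]'
python3 - <<'E'
from sh import *
s=ctrl.get_obs();print(s["tool_pos"],s["orientation"],s["force"],s["opening"])
S=np.load("scene0.npz");T=np.load("top0.npz")
# bump blob, scene & top
def dark(M,x0,x1,y0,y1):
    s=M["im"].max(2);mk=np.zeros(s.shape,np.uint8);mk[y0:y1,x0:x1]=(s[y0:y1,x0:x1]<72)
    n,l,st,ce=cv2.connectedComponentsWithStats(mk);i=1+np.argmax(st[1:,4]);print(st[i],ce[i]);return ce[i]
print("bump",tri([(*dark(S,300,325,140,165),S),(*dark(T,155,185,195,225),T)]))
im,d,m=snap("scene");im2,d2,m2=snap("wrist")
np.savez("s3.npz",im=im,d=d,**{k:np.array(m[k]) for k in("mtx","R","t")});np.savez("w3.npz",im=im2,d=d2,**{k:np.array(m2[k]) for k in("mtx","R","t")})
c=cv2.resize(im[110:210,240:380],(560,400),interpolation=cv2.INTER_CUBIC);c2=cv2.resize(im2[150:270,200:320],(400,400)[::-1])[:, :240] if 0 else cv2.resize(im2[60:260,200:320],(240,400))
cv2.imwrite("pics/h3.png",np.hstack([c,c2]))
E
```

```text
clock: 6.3
tool_pos: [0.5392, 0.1491, 0.1116]
orientation: [-179.9, 0.1, -98.2]
force: [0.4, 0.8, -1.8]
opening: 0.0393
gripper_force: 30.0
[0.53924705 0.14910188 0.11158006] [-1.79873527e+02  8.94370132e-02 -9.81619959e+01] [ 0.40347185  0.76730546 -1.84518098] 0.03930409201627451
[304 147  13  13  89] [311.01123596 152.6741573 ]
[163 203  14  15 154] [168.79220779 209.75974026]
bump [0.54761296 0.20220726 0.07615139]
```

View pics/h3.png

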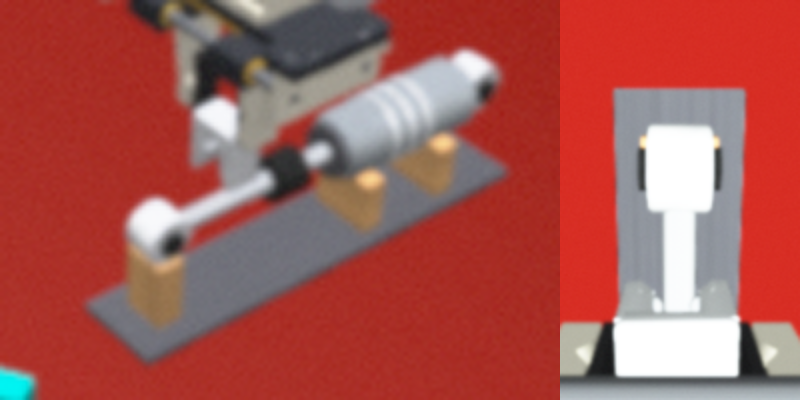

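Left shows the clip straddling just above the shaft, well clear of the bump stop and eye. Right shows the shaft (680) centred on the clip (614..740). The bump stop's height, 0.076, agrees. Next is a numeric lateral check in this close view.

Run:
```python
from sh import *
W=np.load("w3.npz");tcp=np.array([0.5392,0.1491,0.1116])
P,o,v=shaft(W,rows=range(168,212,2),lo=240,hi=280)
print("yaw",np.degrees(np.arctan2(v[1],v[0])),"w",np.median(P[:,4]),P[0],"x at tcp y",o[0]+v[0]/v[1]*(tcp[1]-o[1]))
g=cv2.cvtColor(W["im"],cv2.COLOR_BGR2GRAY).astype(float)
n=np.array([-v[1],v[0]])
for r in range(224,246,4):
    gr=np.abs(np.diff(cv2.GaussianBlur(g[r][None],(5,1),0)[0]));l=216+np.argmax(gr[216:240]);q=278+np.argmax(gr[278:302])
    A=ray_plane(l+.5,r,tcp[2]+.034,W)[:2];B=ray_plane(q+.5,r,tcp[2]+.034,W)[:2]
    print(r,l,q,np.linalg.norm(A-B).round(4),"clip mid vs tcp",(((A+B)/2-tcp[:2])@n).round(4),"clip mid vs shaft",(((A+B)/2-o)@n).round(4))
```

```text
yaw -98.17516 w 0.013538639864303058 [1.68000000e+02 2.59262246e+02 5.32597701e-01 1.18966624e-01
 1.35988099e-02] x at tcp y 0.5369496230226634
224 226 289 0.0395 clip mid vs tcp -0.0012 clip mid vs shaft 0.001
228 226 289 0.0397 clip mid vs tcp -0.0012 clip mid vs shaft 0.001
232 226 289 0.0398 clip mid vs tcp -0.0012 clip mid vs shaft 0.001
236 226 289 0.04 clip mid vs tcp -0.0012 clip mid vs shaft 0.001
240 226 289 0.0402 clip mid vs tcp -0.0012 clip mid vs shaft 0.001
244 227 289 0.0397 clip mid vs tcp -0.0016 clip mid vs shaft 0.0007
```

The clip sits about 1 mm to +x of the shaft, which matches the small pose offset. I'll shift −0.001 in x and descend to the flare.

```bash
python3 -m crank '[[[-0.001,0,-0.006],[0,0,-0.1],-1],[[0,0,-0.008],[0,0,0],-1],[[0,0,-0.008],[0,0,0],-1],[[0,0,-0.006],[0,0,0],-1],[[0,0,-0.002],[0,0,0],-1],[[0,0,0],[0,0,0],-1],[[0,0,0],[0,0,0],-1]]'
```

```text
clock: 7.1
tool_pos: [0.5374, 0.1486, 0.08]
orientation: [-180.0, -0.0, -98.3]
force: [0.9, -0.6, -2.2]
opening: 0.0393
gripper_force: 30.0
```

```bash
python3 -m crank '[[[0,0,-0.002],[0,0,0],-1],[[0,0,-0.002],[0,0,0],-1],[[0,0,-0.002],[0,0,0],-1],[[0,0,0],[0,0,0],-1],[[0,0,0],[0,0,0],-1]]'
```

```text
clock: 7.6
tool_pos: [0.5372, 0.1485, 0.0739]
orientation: [-180.0, -0.0, -98.3]
force: [0.9, 0.4, -1.2]
opening: 0.0393
gripper_force: 30.0
```

```bash
python3 -m crank '[[[0,0,-0.0015],[0,0,0],-1],[[0,0,-0.0015],[0,0,0],-1],[[0,0,0],[0,0,0],-1]]'; python3 -m crank '[[[0,0,-0.0015],[0,0,0],-1],[[0,0,-0.0015],[0,0,0],-1],[[0,0,0],[0,0,0],-1]]'
```

```text
clock: 7.9
tool_pos: [0.5376, 0.1488, 0.0711]
orientation: [-180.0, 0.0, -98.3]
force: [0.4, -0.1, -0.3]
opening: 0.039
gripper_force: 29.9
clock: 8.2
tool_pos: [0.5373, 0.1487, 0.0678]
orientation: [-180.0, 0.0, -98.3]
force: [2.2, 0.8, 0.3]
opening: 0.0391
gripper_force: 29.9
```

```bash
python3 -m crank '[[[0,0,-0.0015],[0,0,0],-1],[[0,0,-0.0015],[0,0,0],-1],[[0,0,0],[0,0,0],-1]]'; python3 -m crank '[[[0,0,-0.001],[0,0,0],-1],[[0,0,-0.001],[0,0,0],-1],[[0,0,0],[0,0,0],-1]]'
```

```text
clock: 8.5
tool_pos: [0.5371, 0.1485, 0.0644]
orientation: [180.0, -0.0, -98.3]
force: [2.3, 0.3, -2.9]
opening: 0.0396
gripper_force: 29.9
clock: 8.8
tool_pos: [0.537, 0.1484, 0.0625]
orientation: [180.0, -0.0, -98.3]
force: [2.8, 0.3, -3.3]
opening: 0.0396
gripper_force: 29.9
```

```bash
python3 -m crank '[[[0,0,-0.001],[0,0,0],-1],[[0,0,0],[0,0,0],-1]]'; python3 -m crank '[[[0,0,-0.001],[0,0,0],-1],[[0,0,0],[0,0,0],-1]]'
```

```text
clock: 9.0
tool_pos: [0.5371, 0.1485, 0.0616]
orientation: [180.0, -0.0, -98.3]
force: [2.4, 0.1, -3.3]
opening: 0.0393
gripper_force: 29.9
clock: 9.2
tool_pos: [0.5372, 0.1485, 0.0609]
orientation: [180.0, -0.0, -98.3]
force: [1.6, -0.4, -1.6]
opening: 0.0391
gripper_force: 30.0
```

```bash
python3 -m crank '[[[0,0,-0.0005],[0,0,0],-1],[[0,0,0],[0,0,0],-1],[[0,0,0],[0,0,0],-1]]'; python3 -m crank '[[[0,0,-0.0005],[0,0,0],-1],[[0,0,0],[0,0,0],-1],[[0,0,0],[0,0,0],-1]]'
```

```text
clock: 9.5
tool_pos: [0.5372, 0.1485, 0.0608]
orientation: [-180.0, 0.0, -98.3]
force: [-0.4, -1.0, 5.1]
opening: 0.0394
gripper_force: 30.0
clock: 9.8
tool_pos: [0.5372, 0.1485, 0.0607]
orientation: [-180.0, 0.0, -98.2]
force: [-1.9, -0.6, 9.4]
opening: 0.0394
gripper_force: 30.0
```

Roof contact: 11 N of rise with no further descent at the expected 0.061, so it's seated. I'll relieve the push and slide along (0.145, 0.989), watching the force.

```bash
python3 -m crank '[[[0,0,0.001],[0,0,0],-1],[[0,0,0],[0,0,0],-1],[[0.0004,0.003,0],[0,0,0],-1],[[0.0007,0.005,0],[0,0,0],-1],[[0.0007,0.005,0],[0,0,0],-1],[[0.0004,0.003,0],[0,0,0],-1],[[0,0,0],[0,0,0],-1]]'; python3 -m crank '[[[0.0004,0.003,0],[0,0,0],-1],[[0.0005,0.003,0],[0,0,0],-1],[[0.0004,0.003,0],[0,0,0],-1],[[0.0004,0.003,0],[0,0,0],-1],[[0,0,0],[0,0,0],-1]]'
```

```text
clock: 10.5
tool_pos: [0.5394, 0.1641, 0.0608]
orientation: [180.0, -0.1, -98.3]
force: [1.1, -4.5, 3.7]
opening: 0.039
gripper_force: 29.9
clock: 11.0
tool_pos: [0.5411, 0.1761, 0.0608]
orientation: [180.0, -0.1, -98.3]
force: [3.1, -4.5, 3.4]
opening: 0.0392
gripper_force: 29.9
```

```bash
python3 -m crank '[[[0.0008,0.003,0],[0,0,0],-1],[[0.0006,0.003,0],[0,0,0],-1],[[0.0004,0.003,0],[0,0,0],-1],[[0.0004,0.003,0],[0,0,0],-1],[[0,0,0],[0,0,0],-1]]'; python3 -m crank '[[[0.0003,0.002,0],[0,0,0],-1],[[0.0003,0.002,0],[0,0,0],-1],[[0.0003,0.002,0],[0,0,0],-1],[[0,0,0],[0,0,0],-1]]'
```

```text
clock: 11.5
tool_pos: [0.5427, 0.1872, 0.0608]
orientation: [179.9, -0.1, -98.3]
force: [0.8, -7.4, 5.5]
opening: 0.0392
gripper_force: 29.9
clock: 11.9
tool_pos: [0.5436, 0.1929, 0.0608]
orientation: [179.9, -0.1, -98.3]
force: [0.8, -7.7, 4.6]
opening: 0.0397
gripper_force: 29.9
```

```bash
python3 -m crank '[[[0.0002,0.0015,0.0003],[0,0,0],-1],[[0.0001,0.001,0],[0,0,0],-1],[[0,0,0],[0,0,0],-1]]'; python3 -m crank '[[[0.0001,0.001,0],[0,0,0],-1],[[0.0001,0.001,0],[0,0,0],-1],[[0,0,0],[0,0,0],-1]]'
```

```text
clock: 12.2
tool_pos: [0.5439, 0.1954, 0.0609]
orientation: [179.9, -0.1, -98.3]
force: [1.9, -7.1, 3.3]
opening: 0.0394
gripper_force: 29.9
clock: 12.5
tool_pos: [0.5441, 0.1973, 0.0608]
orientation: [179.9, -0.1, -98.3]
force: [2.9, -7.6, 3.5]
opening: 0.0395
gripper_force: 29.9
```

```bash
python3 -m crank '[[[0.0002,0.001,0],[0,0,0],-1],[[0,0,0],[0,0,0],-1]]'; python3 -m crank '[[[0.0001,0.0005,0],[0,0,0],-1],[[0,0,0],[0,0,0],-1]]'
```

```text
clock: 12.7
tool_pos: [0.5443, 0.1983, 0.0608]
orientation: [179.9, -0.1, -98.3]
force: [2.0, -7.6, 3.2]
opening: 0.0392
gripper_force: 29.9
clock: 12.9
tool_pos: [0.5443, 0.1988, 0.0609]
orientation: [179.9, -0.2, -98.3]
force: [2.4, -8.5, 2.9]
opening: 0.0394
gripper_force: 29.9
```

```bash
python3 -m crank '[[[0.0002,0.0005,0],[0,0,0],-1],[[0,0,0],[0,0,0],-1]]'; python3 -m crank '[[[0.0001,0.0005,0],[0,0,0],-1],[[0,0,0],[0,0,0],-1]]'
```

```text
clock: 13.1
tool_pos: [0.5444, 0.1991, 0.0608]
orientation: [179.9, -0.2, -98.3]
force: [1.9, -8.1, 3.5]
opening: 0.0388
gripper_force: 29.9
clock: 13.3
tool_pos: [0.5445, 0.1997, 0.0609]
orientation: [179.9, -0.2, -98.3]
force: [2.2, -9.4, 3.8]
opening: 0.0389
gripper_force: 29.9
```

```bash
python3 -m crank '[[[0.0002,0.0005,0],[0,0,0],-1],[[0,0,0],[0,0,0],-1]]'; python3 -m crank '[[[0.0001,0.0005,0],[0,0,0],-1],[[0,0,0],[0,0,0],-1]]'
```

```text
clock: 13.5
tool_pos: [0.5446, 0.2001, 0.0608]
orientation: [179.9, -0.2, -98.3]
force: [1.0, -8.4, 3.7]
opening: 0.0397
gripper_force: 29.9
clock: 13.7
tool_pos: [0.5446, 0.2006, 0.0608]
orientation: [179.9, -0.2, -98.3]
force: [1.2, -7.3, 3.5]
opening: 0.0395
gripper_force: 29.9
```

```bash
python3 -m crank '[[[0.0001,0.0006,0],[0,0,0],-1],[[0,0,0],[0,0,0],-1]]'; python3 -m crank '[[[0.0001,0.0006,0],[0,0,0],-1],[[0,0,0],[0,0,0],-1]]'
```

```text
clock: 13.9
tool_pos: [0.5447, 0.2012, 0.0608]
orientation: [179.9, -0.2, -98.3]
force: [1.2, -8.6, 2.9]
opening: 0.0393
gripper_force: 29.9
clock: 14.1
tool_pos: [0.5448, 0.2018, 0.0608]
orientation: [179.9, -0.2, -98.3]
force: [0.2, -7.5, 4.1]
opening: 0.0392
gripper_force: 29.9
```

```bash
python3 -m crank '[[[0.0001,0.0006,0],[0,0,0],-1],[[0,0,0],[0,0,0],-1]]'; python3 -m crank '[[[0.0001,0.0006,0],[0,0,0],-1],[[0,0,0],[0,0,0],-1]]'
```

```text
clock: 14.3
tool_pos: [0.5449, 0.2024, 0.0608]
orientation: [179.9, -0.2, -98.3]
force: [1.0, -8.5, 4.8]
opening: 0.0393
gripper_force: 29.9
clock: 14.5
tool_pos: [0.545, 0.203, 0.0608]
orientation: [179.9, -0.2, -98.3]
force: [1.4, -8.7, 4.2]
opening: 0.0391
gripper_force: 29.9
```

```bash
python3 -m crank '[[[0.0001,0.0006,0],[0,0,0],-1],[[0,0,0],[0,0,0],-1]]'; python3 -m crank '[[[0.0001,0.0006,0],[0,0,0],-1],[[0,0,0],[0,0,0],-1]]'
```

```text
clock: 14.7
tool_pos: [0.5451, 0.2034, 0.0608]
orientation: [179.9, -0.2, -98.3]
force: [0.9, -9.1, 4.3]
opening: 0.0393
gripper_force: 29.9
clock: 14.9
tool_pos: [0.545, 0.2035, 0.0608]
orientation: [179.9, -0.2, -98.3]
force: [2.8, -11.4, 4.9]
opening: 0.0394
gripper_force: 29.9
```

```bash
python3 -m crank '[[[0.0001,0.0006,0],[0,0,0],-1],[[0,0,0],[0,0,0],-1]]'; python3 -m crank '[[[0.0001,0.0006,0],[0,0,0],-1],[[0,0,0],[0,0,0],-1]]'
python3 - <<'E'
from h import *
im,d,m=snap("scene");im2,d2,m2=snap("top")
cv2.imwrite("pics/p5.png",np.hstack([cv2.resize(im[110:190,255:355],(400,320),interpolation=cv2.INTER_CUBIC),cv2.resize(im2[180:230,140:202],(396,320),interpolation=cv2.INTER_CUBIC)]))
E
```

```text
clock: 15.1
tool_pos: [0.545, 0.2035, 0.0608]
orientation: [179.9, -0.3, -98.3]
force: [1.2, -12.9, 5.3]
opening: 0.0392
gripper_force: 29.9
clock: 15.3
tool_pos: [0.545, 0.2036, 0.0609]
orientation: [179.9, -0.3, -98.3]
force: [1.5, -13.9, 7.2]
opening: 0.039
gripper_force: 29.9
```

View pics/p5.png

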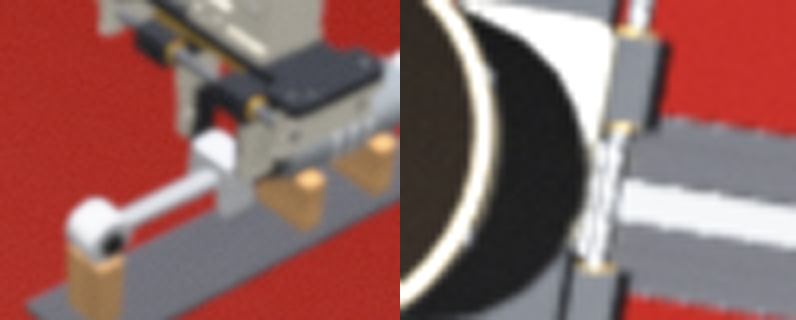

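The clip is hard up against the bump stop and motion stopped at y ≈ 0.2035 with the force climbing, so the stop is home. I'll raise the push to about 20 N total (15 N plus roughly 5 N drag) and hold.

```bash
python3 -m crank '[[[0.0001,0.0008,0],[0,0,0],-1],[[0.0001,0.0007,0],[0,0,0],-1],[[0,0,0],[0,0,0],-1]]'
```

```text
clock: 15.7
tool_pos: [0.545, 0.2037, 0.0609]
orientation: [179.8, -0.4, -98.3]
force: [2.8, -20.2, 7.7]
opening: 0.0394
gripper_force: 29.9
```

```bash
python3 -m crank '[[[0,0,0],[0,0,0],-1],[[0,0,0],[0,0,0],-1],[[0,0,0],[0,0,0],-1],[[0,0,0],[0,0,0],-1],[[0,0,0],[0,0,0],-1],[[0,0,0],[0,0,0],-1],[[0,0,0],[0,0,0],-1],[[0,0,0],[0,0,0],-1],[[0,0,0],[0,0,0],-1],[[0,0,0],[0,0,0],-1]]'
```

```text
clock: 16.7
tool_pos: [0.5449, 0.2037, 0.0608]
orientation: [179.8, -0.4, -98.3]
force: [2.1, -19.8, 8.0]
opening: 0.0394
gripper_force: 29.9
```

```bash
python3 -m crank '[[[-0.0001,-0.001,0.0003],[0,0,0],-1],[[-0.0001,-0.001,0.0003],[0,0,0],-1],[[-0.0001,-0.0008,0],[0,0,0],-1],[[0,0,0],[0,0,0],-1]]'
```

```text
clock: 17.1
tool_pos: [0.545, 0.2035, 0.0609]
orientation: [179.9, -0.2, -98.3]
force: [2.4, -9.6, 1.5]
opening: 0.0391
gripper_force: 29.9
```

```bash
python3 -m crank '[[[0,-0.0006,0],[0,0,0],-1],[[0,-0.0004,0],[0,0,0],-1],[[0,0,0],[0,0,0],0.3],[[0,0,0],[0,0,0],0.7],[[0,0,0],[0,0,0],0.9],[[0,0,0],[0,0,0],0.9],[[0,0,0],[0,0,0],0.9],[[0,0,0],[0,0,0],0.9]]'
```

```text
clock: 17.9
tool_pos: [0.5463, 0.2052, 0.0618]
orientation: [-180.0, 0.0, -98.3]
force: [-0.2, 0.5, -0.4]
opening: 0.0804
gripper_force: 0.0
```

Released with no contact force. I'll lift straight up, move clear, and check.

```bash
python3 -m crank '[[[0,0,0.01],[0,0,0],0.9],[[0,0,0.03],[0,0,0],0.9],[[0,0,0.04],[0,0,0],0.9],[[0,0,0.04],[0,0,0],0.9],[[0,0,0.03],[0,0,0],0.9],[[0,0,0.0],[0,0,0],0.9],[[-0.01,-0.04,0.01],[0,0,0],0.9],[[-0.01,-0.045,0],[0,0,0],0.9],[[-0.01,-0.045,0],[0,0,0],0.9],[[-0.01,-0.045,0],[0,0,0],0.9],[[-0.01,-0.045,0],[0,0,0],0.9],[[0,0,0],[0,0,0],0.9]]'
python3 - <<'E'
from h import *
im,d,m=snap("scene");im2,d2,m2=snap("top")
s=ctrl.get_obs();print(s["tool_pos"],s["force"])
np.savez("t9.npz",im=im2,d=d2,**{k:np.array(m2[k]) for k in("mtx","R","t")})
cv2.imwrite("pics/p6.png",np.hstack([cv2.resize(im[110:190,255:355],(400,320),interpolation=cv2.INTER_CUBIC),cv2.resize(im2[185:235,140:202],(396,320),interpolation=cv2.INTER_CUBIC)]))
P=cloud(d2,m2)
w=im2.min(2)>150;zz=(P[...,2]>.088)&(P[...,2]<.102)&w&(P[...,1]>.18)&(P[...,1]<.225)
n,l,st,ce=cv2.connectedComponentsWithStats(zz.astype(np.uint8));i=1+np.argmax(st[1:,4])
pts=np.argwhere(l==i)[:,::-1]
q=np.array([ray_plane(u,v,.095,m2)[:2] for u,v in pts]);print(cv2.minAreaRect((q*1000).astype(np.float32)),np.median(P[l==i][:,2]))
E
```

```text
clock: 19.1
tool_pos: [0.4945, -0.0188, 0.2223]
orientation: [-180.0, -0.0, -98.5]
force: [0.5, -0.5, 0.3]
opening: 0.0831
gripper_force: 0.0
[ 0.49597594 -0.01597334  0.22220321] [-0.22428139  0.96413615 -0.30135682]
((545.7213745117188, 200.6901092529297), (25.703336715698242, 39.180423736572266), 83.96094512939453) 0.09311258874962557
```

View pics/p6.png

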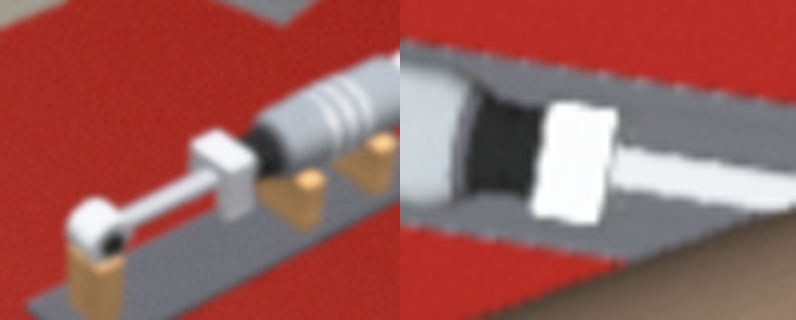

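The clip (570,160) is on the shaft, square and flush with the bump stop (500,150), which is against the body. The clip's top is at about 0.094 and it sits centred on the shaft line. Nothing else was touched, so I'm handing in.

```bash
python3 -c "from plant import close_job; print(close_job())"
```

```text
the job is handed in; nothing more can be done
None
```

I handed the job in at about 19 s of robot time: the silver clip is snapped on the shaft, square and flush against the bump stop, which is home against the damper body after a push of roughly 15 N (about 20 N measured, less drag) for about a second; the hand-in gave no verdict.

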